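# Sort the dosing cups into their rows

## Robot

A 6-joint arm with a two-finger parallel gripper is mounted at the origin on the work surface. World frame = base frame: x ahead of the robot, y to its left, z up, the work surface at z = 0. Lengths are in m, angles in degrees, forces in N, time in s.
With the tool pointing down it reaches from about 0.35 to 0.875 m from the base axis. Payload 4.2 kg.
Tool frame: the origin (TCP) lies between the finger pads; the fingertips stand 8 mm ahead of it and the grasp point (between the pads) lies 11 mm behind it; x points along the fingers, y is the direction in which the jaws open and shut, and the axes are right-handed (so a half turn about x gives the same grasp; the last joint's range is limited). The gripper opens to 87 mm and grips with 3 to 60 N. Pads are 19 mm wide; open, the fingers measure 117 mm over their backs; the gripper's body (75 mm by 190 mm) begins 51 mm behind the grasp point.
Start: joints at [87.009, 22.042, 0.453, 0, -68.411, -14.817], TCP at [0.191, 0.595, 0.231] pointing down, gripper open.
Joint ranges: [-179.83, 179.83], [-69.29, 118.12], [-61.27, 80.66], [-181.25, 117.63], [-171.15, -9.14], [-177.46, 177.46]. Speed limits (degrees/s): [159.86, 159.86, 180, 180, 180, 180].

## Interface

Orientations are given as a 3x3 rotation matrix whose columns are the frame's x, y, z axes.
In Python, from station import r gives the robot as it stands. The module is installed in compiled form; this text tells all that it offers.
- The arm moves only by the tool move_arm, never from a script. Its argument "increments" is one flat list of numbers, 7 for each row, row after row: the turn, a rotation vector about the tool's x, y, z in degrees, then the shift along the tool's x, y, z in m, then the finger opening in m, from 0 to 0.087. A call has 1 to 12 rows; each row is the pose to reach, as a shift and turn from the pose commanded when the call began, along the tool's axes at that moment; what a row does not reach only later rows make up. A row lasts 1/12 s, in which the tool goes at most 41.7 mm and 7.16 degrees, less where a joint would pass 70% of its speed; a pose out of reach is approached as far as the arm can. A call with a gripper value outside its range is refused whole. The fingers move at their own pace and stop on an object; the grip force is fixed at half the most. Time passes only in rows, so rows that repeat a pose let the fingers close. It gives the time, the measured TCP pose, the force and the opening at its end, in the units of the state.
- r.sense(): the state, without advancing time (a new reading comes with each control period).
- r.capture(name): name is "scene" or "side" or "wrist"; returns the picture (400x640x3 uint8, red, green, blue); there is no depth.
- r.calibration(name): a dict with "fx", "fy", "cx", "cy" (pixels), "rvec" (rotation vector, rad) and "tvec" (3), from world to camera coordinates, as OpenCV has them; the wrist camera has in their place "tool_from_camera" (4x4, takes a point from camera to tool coordinates, whose origin is the TCP and whose axes are the tool frame's). Camera axes: x right, y down, z forward; pixel columns grow to the right and rows downward; lengths in m; the calibration is good to about 2 mm. A picture is of the moment at which its call begins: read the wrist's pose just before it. calibration takes no time and is no camera call.
- r.finish_job(): hands the job in, once; it reports no verdict.
The state is a dict: "time_s": time; "joints": joint angles; "joint_velocities": joint speeds; "effort": joint torques, N m; "tcp_pos": TCP position; "ee_rot": TCP orientation; "wrist_force": force on the tool from outside, world axes, zero at the start; "moment": the same for the moment, N m; "gripper_width": opening from 0.0 (shut) to 1.0 (fully open).
Only numpy, scipy, OpenCV 4.12 (cv2) and the standard library are available. Lean on these libraries where they do the work, as an engineer would, in place of code of your own. Each camera call takes 0.05 s, during which the arm holds its last target.

## Task

Put the three loose steel dosing cups away in the black two-row tray: each goes upright into the row that already holds a cup of its own size, standing flat on the tray's floor. Set them down gently rather than dropping them, and leave the two cups already in the tray, the glass cup, the white pourer and the tamping stand as they are.

Things in the scene. Friction and masses are not known exactly. Their poses are not given: they have to be found in the camera images.
- tray: Fixed black tray with grey rims, 270 mm long (x) by 188 mm wide (y), turned a little. Floor 5 mm thick; rim and one lengthwise divider, 4 mm thick, tops 12 mm above the counter, make two rows along its x, each 262 x 88 mm inside. A row takes three cups; one already stands at its far end (about x = +85 mm). Which row is for which size changes. Origin: centre of its underside.
- row_left (a point): Centre of the tray row on the +y side, on the tray's floor (tray x = 0, y = +46 mm, z = 5 mm).
- row_right (a point): Centre of the tray row on the -y side, on the tray's floor (tray x = 0, y = -46 mm, z = 5 mm).
- row_large_cup: Open straight-sided steel dosing cup of the larger size: 54 mm outer diameter, 60 mm tall, 3 mm wall, about 110 g. Origin: centre of its underside; z up through the mouth. Already stands in the tray and marks the row of the larger cups; stays there.
- row_small_cup: Open straight-sided steel dosing cup of the smaller size: 44 mm outer diameter, 40 mm tall, 3 mm wall, about 70 g. Origin: centre of its underside; z up through the mouth. Already stands in the tray and marks the row of the smaller cups; stays there.
- large_cup_a: Open straight-sided steel dosing cup of the larger size: 54 mm outer diameter, 60 mm tall, 3 mm wall, about 110 g. Origin: centre of its underside; z up through the mouth. Loose, upright on the counter.
- large_cup_b: Open straight-sided steel dosing cup of the larger size: 54 mm outer diameter, 60 mm tall, 3 mm wall, about 110 g. Origin: centre of its underside; z up through the mouth. Loose, upright on the counter.
- small_cup: Open straight-sided steel dosing cup of the smaller size: 44 mm outer diameter, 40 mm tall, 3 mm wall, about 70 g. Origin: centre of its underside; z up through the mouth. Loose, upright on the counter.
- glass_cup: Bystander: smoke-tinted glass cup, 85 mm tall, 72 mm wide at the mouth. Origin: centre of its underside.
- pourer: Bystander: matte white ceramic pourer, 95 mm tall, 88 mm body diameter, spout and handle reach 82 mm along its -x and 73 mm along its +x. Origin: centre of its underside.
- tamping_stand: Bystander, fixed: black plastic tamping stand, 100 (x) by 120 (y) mm, 62 mm tall. Origin: centre of its underside.
There are look-alikes about, which are no part of the job. Leave any purple or red look-alike of the row_small_cup alone.

How it is judged:
By the outcome, as a careful person would: the job done as asked, in the order asked, and still so for the second after the job is handed in, with the robot touching nothing.
It also fails if it takes over 67 s, if anything falls off the work surface, if the arm or the gripper's body presses on something with over 40 N, if the wrist force passes 120 N, or if a joint passes its speed limit or range.

## Working session

There is one attempt and no reset: what is moved stays moved. The work goes in short steps, Python scripts to look and compute and a tool call to move; the robot and the scene stay as the last step left them, time stands still between calls to the robot, and variables do not carry over. Pictures are saved under pics/ and viewed, and the job is handed in when it is done.

Besides the shell and the picture viewer there is one more tool, called after ">>>" by a JSON object that holds its "api" and its "payload". move_arm: Moves the arm, as the interface text tells. Its arguments: {"type":"object","properties":{"increments":{"type":"array","items":{"type":"number"}}},"required":["increments"]}

```bash
mkdir -p pics; ls
python3 - <<'E'
from station import r
import cv2
s=r.sense(); print(s)
for n in ("scene","side","wrist"):
    im=r.capture(n); cv2.imwrite(f"pics/{n}0.png",im[:,:,::-1]); print(n,r.calibration(n))
E
```

```text
pics
{'time_s': 0.0, 'joints': array([ 8.70096103e+01,  2.20900297e+01,  3.79506532e-01, -3.22067930e-02,
       -6.84121536e+01, -1.48154044e+01]), 'joint_velocities': array([ 0.07023345, -0.062624  , -0.0170765 , -0.0385541 , -0.10750753,
       -0.03842211]), 'effort': array([-2.21610194e-04, -3.90664530e+01,  1.87405103e+01,  4.21981126e+00,
        1.09599216e-02, -1.89407342e-04]), 'tcp_pos': array([0.19091782, 0.59449486, 0.22945711]), 'ee_rot': array([[-6.33668690e-04, -3.05988327e-01, -9.52035053e-01],
       [-2.11087433e-03, -9.52032714e-01,  3.05988980e-01],
       [-9.99997571e-01,  2.20352200e-03, -4.26295831e-05]]), 'wrist_force': array([0.09036692, 0.93814548, 1.17665811]), 'moment': array([ 0.04529558,  0.00564029, -0.05553998]), 'gripper_width': 0.99965250554306}
scene {'fx': 461.54758921098636, 'fy': 461.54758921098636, 'cx': 318.37013796120414, 'cy': 195.74788985084572, 'rvec': array([ 1.2317184 ,  2.38972643, -0.88171144]), 'tvec': array([ 0.34505488, -0.36629716,  1.70011932])}
side {'fx': 377.4804926582105, 'fy': 377.4804926582105, 'cx': 317.3188471336502, 'cy': 203.93417820267408, 'rvec': array([ 2.03945626, -0.40696216,  0.20578112]), 'tvec': array([-0.53484143,  0.18625701,  1.09554115])}
wrist {'fx': 314.4806408429704, 'fy': 314.4806408429704, 'cx': 316.65313452009343, 'cy': 194.78046249454238, 'tool_from_camera': array([[ 1.23098197e-04, -2.96971130e-01,  9.54886450e-01,
        -1.53771606e-01],
       [ 9.99999988e-01, -5.48845678e-05, -1.45983146e-04,
        -9.18595510e-04],
       [ 9.57613099e-05,  9.54886457e-01,  2.96971119e-01,
        -8.19963803e-02],
       [ 0.00000000e+00,  0.00000000e+00,  0.00000000e+00,
         1.00000000e+00]])}
```

View pics/scene0.png

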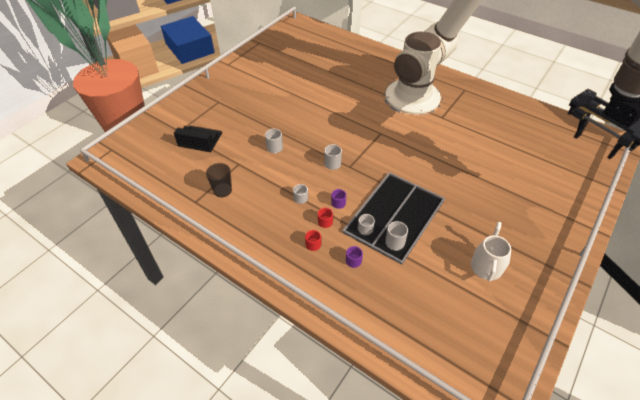

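View pics/side0.png

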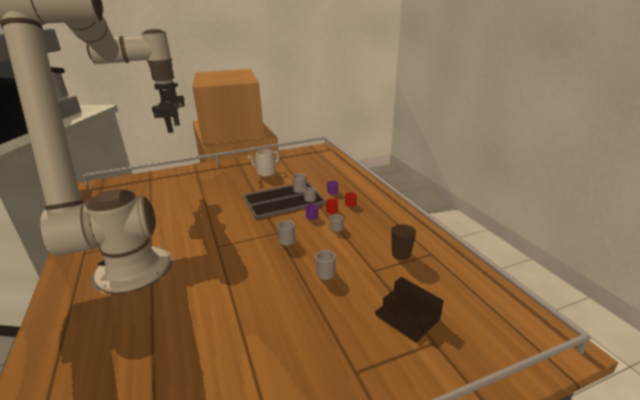

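View pics/wrist0.png

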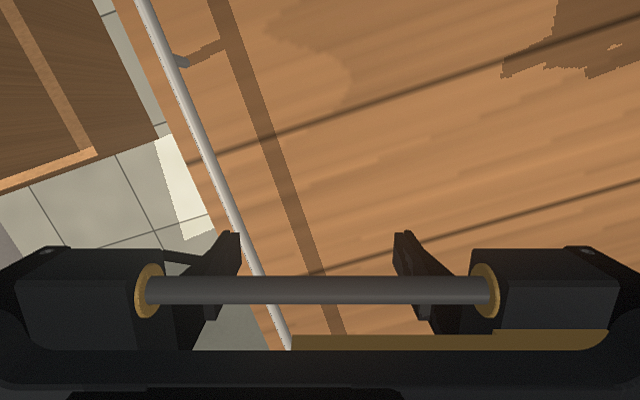

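The scene view shows loose grey cups at (274,140) and (332,156), both large, and a small one at (300,193). In the tray are a small cup at (366,225) and a large one at (397,235). The look-alikes are purple at (339,198) and (354,257), and red at (325,217) and (313,240). The side view shows the same things: larges at (326,265) and (287,233), small at (337,223).

Run:
```python
import cv2
a=cv2.imread("pics/scene0.png"); 
cv2.imwrite("pics/sc1.png",cv2.resize(a[120:270,250:450],None,fx=4,fy=4,interpolation=cv2.INTER_CUBIC))
b=cv2.imread("pics/side0.png")
cv2.imwrite("pics/si1.png",cv2.resize(b[150:290,240:380],None,fx=4.2,fy=4.2,interpolation=cv2.INTER_CUBIC))
```

```text
(no output)
```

View pics/sc1.png

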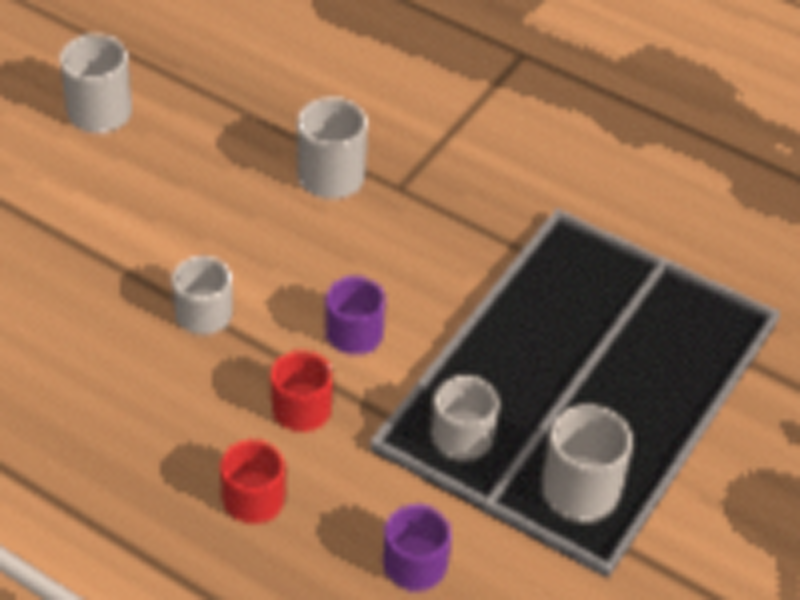

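View pics/si1.png

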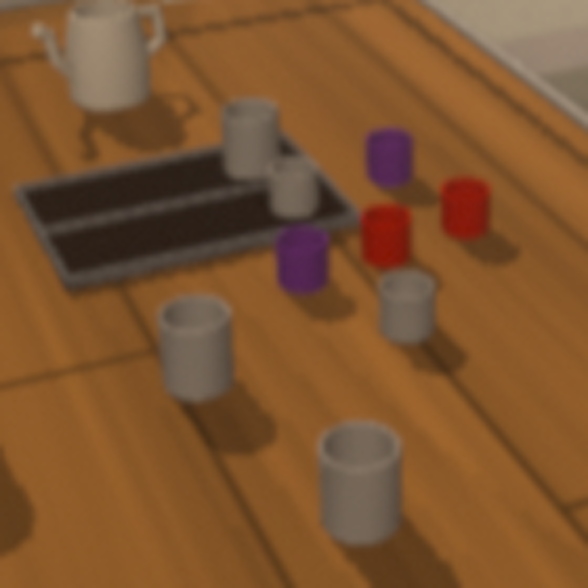

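```bash
cat > h.py <<'E'
import numpy as np, cv2
from station import r
def P(n):
    c=r.calibration(n)
    if n=="wrist":
        s=r.sense(); T=np.eye(4); T[:3,:3]=s["ee_rot"]; T[:3,3]=s["tcp_pos"]
        E=np.linalg.inv(T@c["tool_from_camera"])
        R,t=E[:3,:3],E[:3,3]
    else: R=cv2.Rodrigues(np.array(c["rvec"]))[0]; t=np.array(c["tvec"])
    K=np.array([[c["fx"],0,c["cx"]],[0,c["fy"],c["cy"]],[0,0,1]])
    return K@np.c_[R,t]
def tri(Pa,Pb,a,b):
    X=cv2.triangulatePoints(Pa,Pb,np.array(a,float).reshape(2,1),np.array(b,float).reshape(2,1)).ravel(); return X[:3]/X[3]
def proj(Pm,X): p=Pm@np.r_[X,1]; return p[:2]/p[2]
def back(Pm,uv,z):
    u,v=uv; A=np.array([Pm[0]-u*Pm[2],Pm[1]-v*Pm[2]]); return np.linalg.solve(A[:,:2],-(A[:,2]*z+A[:,3]))
E
python3 - <<'E'
from h import *
Ps,Pd=P("scene"),P("side")
S=lambda x,y:(250+(x+.5)/4-.5,120+(y+.5)/4-.5)
D=lambda x,y:(240+(x+.5)/4.2-.5,150+(y+.5)/4.2-.5)
for n,a,b,z in [("LA",(96,56),(360,446),.06),("LB",(333,121),(196,316),.06),("S",(202,277),(407,291),.04),("rS",(466,400),(293,177),.045),("rL",(591,438),(250,119),.065),
 ("c1",(558,212),(72,285),.012),("c2",(776,316),(18,190),.012),("c3",(608,573),(290,135),.012),("c4",(375,443),(357,215),.012)]:
    X=tri(Ps,Pd,S(*a),D(*b)); print(n,X.round(4),"res",(proj(Ps,X)-S(*a)).round(2), "planes",back(Ps,S(*a),z).round(4),back(Pd,D(*b),z).round(4))
# others approx
for n,uv,z in [("glass",(219,170),.085),("pur1",(339,191),.04),("red1",(325,211),.04),("red2",(313,233),.04),("pur2",(354,250),.04),("pourer",(497,243),.095),("stand",(198,133),.062)]:
    print(n,back(Ps,uv,z).round(3))
E
```

```text
LA [ 0.5027 -0.2423  0.0597] res [-0.32  0.15] planes [ 0.5017 -0.2418] [ 0.5037 -0.2441]
LB [ 0.454  -0.045   0.0588] res [-0.33  0.22] planes [ 0.4536 -0.044 ] [ 0.4546 -0.0489]
S [ 0.626  -0.0434  0.0367] res [-0.28  0.14] planes [ 0.6273 -0.0412] [ 0.6246 -0.0496]
rS [0.6126 0.1758 0.0385] res [-0.48  0.29] planes [0.6155 0.1785] [0.6095 0.1609]
rL [0.6052 0.2677 0.0582] res [-0.49  0.34] planes [0.6083 0.27  ] [0.6018 0.2504]
c1 [0.3946 0.1265 0.008 ] res [-0.73  0.56] planes [0.3947 0.1287] [0.3959 0.1142]
c2 [0.3914 0.3121 0.0085] res [-0.23  0.2 ] planes [0.3934 0.313 ] [0.3911 0.303 ]
c3 [0.6612 0.3184 0.0089] res [-0.69  0.44] planes [0.6609 0.3198] [0.6607 0.3081]
c4 [0.6593 0.1342 0.0088] res [ 0.1  -0.06] planes [0.6617 0.1352] [0.6568 0.1292]
glass [ 0.736 -0.253]
pur1 [0.568 0.057]
red1 [0.653 0.066]
red2 [0.734 0.083]
pur2 [0.716 0.204]
pourer [0.523 0.503]
stand [ 0.641 -0.441]
```

Candidates (scene view):
- **Large cups to move:** grey at (274,134) and (333,150).
- **Small cup to move:** grey at (300,189).
- **Not to move:** the grey cups already in the tray, (366,220) and (397,229), and the purple and red look-alikes.

The crop confirms that the three loose ones are grey. The large row is on +y and the small row is on −y. I'll first move over the tray and look with the wrist camera.

```bash
cat >> h.py <<'E'
def go(x,y,z,yaw=0.,pose=None):
    """print tool-axis delta from pose to target; jaw along world y when yaw=0"""
    s=r.sense(); R=s["ee_rot"] if pose is None else pose[0]; p=s["tcp_pos"] if pose is None else pose[1]
    c,sn=np.cos(np.radians(yaw)),np.sin(np.radians(yaw))
    Rt=np.array([[0,sn,-c],[0,-c,-sn],[-1,0,0]])
    rv=np.degrees(cv2.Rodrigues(R.T@Rt)[0].ravel()); t=R.T@(np.array([x,y,z])-p)
    print("turn",rv.round(2),"shift",t.round(4),"rows",np.linalg.norm(t)/.0417)
E
python3 -c "
from h import *
go(.51,.22,.25)"
```

```text
turn [-1.781e+01  1.000e-02 -9.000e-02] shift [-0.0198  0.2591 -0.4183] rows 11.810187058526923
```

>>> {"api": "move_arm", "payload": {"increments": [-6, 0, 0, -0.02, 0.02, -0.032, 0.087, -12, 0, 0, -0.02, 0.04, -0.064, 0.087, -17.8, 0, 0, -0.02, 0.06, -0.097, 0.087, -17.8, 0, 0, -0.02, 0.08, -0.129, 0.087, -17.8, 0, 0, -0.02, 0.1, -0.161, 0.087, -17.8, 0, 0, -0.02, 0.12, -0.194, 0.087, -17.8, 0, 0, -0.02, 0.14, -0.226, 0.087, -17.8, 0, 0, -0.02, 0.16, -0.258, 0.087, -17.8, 0, 0, -0.02, 0.18, -0.29, 0.087, -17.8, 0, 0, -0.02, 0.2, -0.323, 0.087, -17.8, 0, 0, -0.02, 0.22, -0.355, 0.087, -17.8, 0, 0, -0.02, 0.24, -0.387, 0.087]}}

```text
time_s: 1.15
tcp_pos: [0.4869, 0.2465, 0.2504]
ee_rot: [[-0.0, -0.0, -1.0], [-0.0, -1.0, 0.0], [-1.0, 0.0, 0.0]]
wrist_force: [1.4, 1.8, -0.3]
gripper_width: 0.998
```

>>> {"api": "move_arm", "payload": {"increments": [0, 0, 0, 0, 0.01, -0.01, 0.087, 0, 0, 0, 0, 0.01, -0.01, 0.087, 0, 0, 0, 0, 0.01, -0.01, 0.087]}}

```text
time_s: 1.4
tcp_pos: [0.4964, 0.2374, 0.2501]
ee_rot: [[-0.001, -0.002, -1.0], [-0.0, -1.0, 0.002], [-1.0, 0.0, 0.001]]
wrist_force: [-0.6, 0.1, -0.7]
gripper_width: 1.0
```

Run:
```python
from h import *
s=r.sense(); print(s["time_s"],s["tcp_pos"],s["ee_rot"].round(3)); np.save("pw1.npy",P("wrist"))
im=r.capture("wrist")[:,:,::-1]; cv2.imwrite("pics/w1.png",im)
```

```text
1.4 [0.49636045 0.23742637 0.25005293] [[-0.001 -0.002 -1.   ]
 [-0.    -1.     0.002]
 [-1.     0.     0.001]]
```

View pics/w1.png

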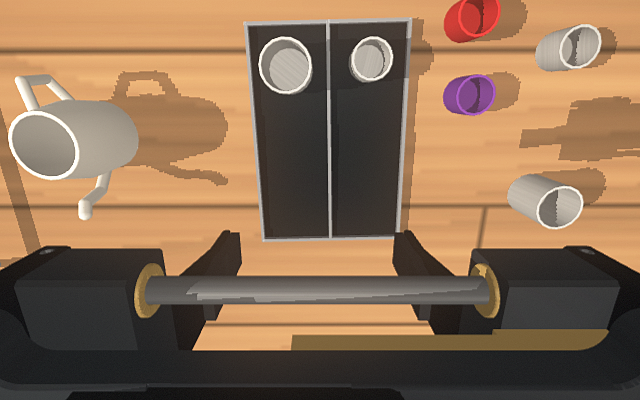

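Run:
```python
from h import *
Pw=np.load("pw1.npy")
for n,uv,z in [("c3",(246,23),.012),("c4",(412,19),.012),("c1",(400,236),.012),("c2",(264,241),.012),("div_far",(328.5,21),.012),("div_near",(331,238),.012),("rL",(285.5,66),.065),("rS",(371,59),.045),("LB",(560,207),.06),("S",(580,46),.04),("pur1",(473,95),.04)]:
    print(n,back(Pw,uv,z).round(4))
```

```text
c3 [0.6574 0.3166]
c4 [0.6609 0.1319]
c1 [0.3975 0.1251]
c2 [0.3905 0.3105]
div_far [0.6592 0.2247]
div_near [0.3948 0.2189]
rL [0.6082 0.2692]
rS [0.6165 0.1807]
LB [ 0.456  -0.0438]
S [ 0.6292 -0.0402]
pur1 [0.5801 0.0657]
```

```bash
python3 -c "
from h import *
go(.455,-.044,.13)"
```

```text
turn [-0.04  0.04 -0.01] shift [0.1203 0.2821 0.0406] rows 7.418618804009249
```

>>> {"api": "move_arm", "payload": {"increments": [0, 0, 0, 0.01, 0.035, 0.005, 0.087, 0, 0, 0, 0.03, 0.07, 0.01, 0.087, 0, 0, 0, 0.045, 0.105, 0.015, 0.087, 0, 0, 0, 0.06, 0.14, 0.02, 0.087, 0, 0, 0, 0.075, 0.175, 0.025, 0.087, 0, 0, 0, 0.09, 0.21, 0.03, 0.087, 0, 0, 0, 0.105, 0.245, 0.035, 0.087, 0, 0, 0, 0.115, 0.27, 0.039, 0.087, 0, 0, 0, 0.12, 0.282, 0.041, 0.087, 0, 0, 0, 0.12, 0.282, 0.041, 0.087]}}

```text
time_s: 2.28
tcp_pos: [0.4532, -0.0448, 0.1293]
ee_rot: [[-0.003, -0.002, -1.0], [-0.0, -1.0, 0.002], [-1.0, 0.0, 0.003]]
wrist_force: [0.9, 0.4, -0.3]
gripper_width: 1.0
```

Run:
```python
from h import *
go(.455,-.044,.031); np.save("pw2.npy",P("wrist"))
cv2.imwrite("pics/w2.png",r.capture("wrist")[:,:,::-1])
```

```text
turn [-0.1   0.2  -0.03] shift [ 0.0983 -0.0008 -0.0021] rows 2.3584948583132497
```

View pics/w2.png

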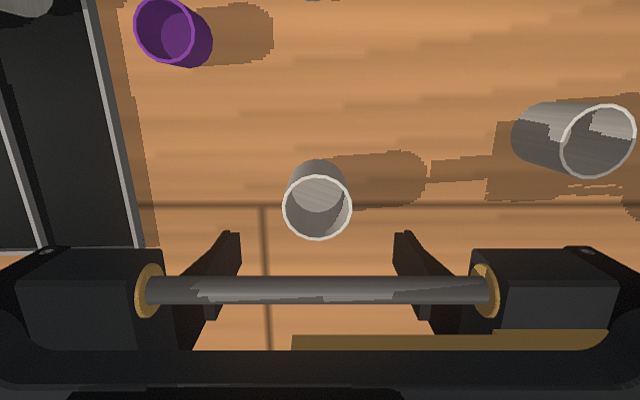

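The large cup LB sits centred between the fingers: mouth at (317,207). Cup LA's mouth is at (598,141).

Run:
```python
from h import *
P1,P2=np.load("pw1.npy"),np.load("pw2.npy")
print(back(P2,(317,207),.06),tri(P1,P2,(560,207),(317,207)),"LA",back(P2,(598,141),.06))
```

```text
[ 0.45624791 -0.04419539] [ 0.45593554 -0.0441961   0.05946403] LA [ 0.50525676 -0.24241595]
```

>>> {"api": "move_arm", "payload": {"increments": [0, 0, 0, 0.03, -0.001, -0.003, 0.087, 0, 0, 0, 0.06, -0.001, -0.003, 0.087, 0, 0, 0, 0.085, -0.001, -0.003, 0.087, 0, 0, 0, 0.098, -0.001, -0.003, 0.087, 0, 0, 0, 0.098, -0.001, -0.003, 0.087, 0, 0, 0, 0.098, -0.001, -0.003, 0.04, 0, 0, 0, 0.098, -0.001, -0.003, 0.04, 0, 0, 0, 0.098, -0.001, -0.003, 0.04, 0, 0, 0, 0.098, -0.001, -0.003, 0.04, 0, 0, 0, 0.098, -0.001, -0.003, 0.04, 0, 0, 0, 0.098, -0.001, -0.003, 0.04, 0, 0, 0, 0.098, -0.001, -0.003, 0.04]}}

```text
time_s: 3.33
tcp_pos: [0.4585, -0.0429, 0.0332]
ee_rot: [[0.001, -0.0, -1.0], [0.0, -1.0, 0.0], [-1.0, -0.0, -0.001]]
wrist_force: [-1.0, 0.3, 4.6]
gripper_width: 0.602
```

>>> {"api": "move_arm", "payload": {"increments": [0, 0, 0, -0.01, 0, 0, 0.04, 0, 0, 0, -0.03, 0, 0, 0.04, 0, 0, 0, -0.06, 0, 0, 0.04, 0, 0, 0, -0.09, 0, 0, 0.04, 0, 0, 0, -0.12, 0, 0, 0.04, 0, 0, 0, -0.13, 0, 0, 0.04, 0, 0, 0, -0.13, 0, 0, 0.04]}}

```text
time_s: 3.92
tcp_pos: [0.4598, -0.0425, 0.1655]
ee_rot: [[0.007, -0.0, -1.0], [0.001, -1.0, 0.0], [-1.0, -0.001, -0.007]]
wrist_force: [0.1, 0.4, -1.5]
gripper_width: 0.599
```

```bash
python3 -c "
from h import *
s=r.sense();print(s['time_s'],s['tcp_pos'],s['gripper_width'])
go(.526,.268,.16,1.3)"
```

```text
3.9167 [ 0.45983944 -0.04253478  0.16551415] 0.5994519043354567
turn [-1.3  -0.4   0.08] shift [ 0.0064 -0.3105 -0.0661] rows 7.615163515964908
```

>>> {"api": "move_arm", "payload": {"increments": [0, 0, 0, 0, -0.015, -0.003, 0.04, 0, 0, 0, 0, -0.045, -0.01, 0.04, 0, 0, 0, 0, -0.08, -0.017, 0.04, 0, 0, 0, 0, -0.115, -0.025, 0.04, 0, 0, 0, 0, -0.15, -0.032, 0.04, -1.3, 0, 0, 0, -0.185, -0.04, 0.04, -1.3, 0, 0, 0, -0.22, -0.047, 0.04, -1.3, 0, 0, 0, -0.255, -0.055, 0.04, -1.3, 0, 0, 0, -0.285, -0.061, 0.04, -1.3, 0, 0, 0.005, -0.303, -0.065, 0.04, -1.3, 0, 0, 0.005, -0.31, -0.066, 0.04, -1.3, 0, 0, 0.005, -0.31, -0.066, 0.04]}}

```text
time_s: 4.92
tcp_pos: [0.5233, 0.2676, 0.1552]
ee_rot: [[-0.003, 0.024, -1.0], [-0.002, -1.0, -0.024], [-1.0, 0.002, 0.003]]
wrist_force: [0.6, -0.9, -1.4]
gripper_width: 0.6
```

Run:
```python
from h import *
go(.526,.268,.16,1.3); np.save("pw3.npy",P("wrist"))
cv2.imwrite("pics/w3.png",r.capture("wrist")[:,:,::-1])
cv2.imwrite("pics/sc3.png",cv2.resize(r.capture("scene")[120:270,300:500,::-1],None,fx=4,fy=4,interpolation=cv2.INTER_CUBIC))
```

```text
turn [ 0.05  0.19 -0.13] shift [-0.0048 -0.0003 -0.0027] rows 0.1314806182569535
```

View pics/w3.png

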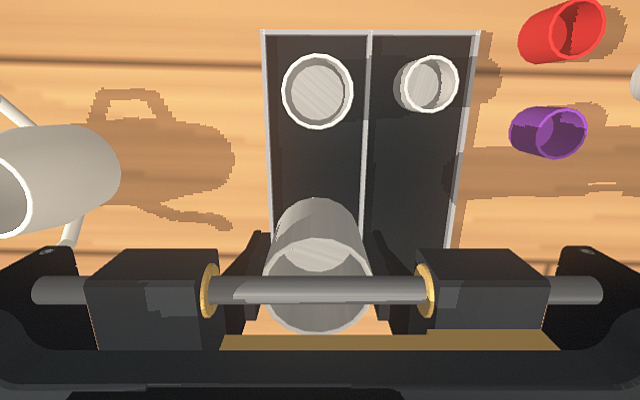

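View pics/sc3.png

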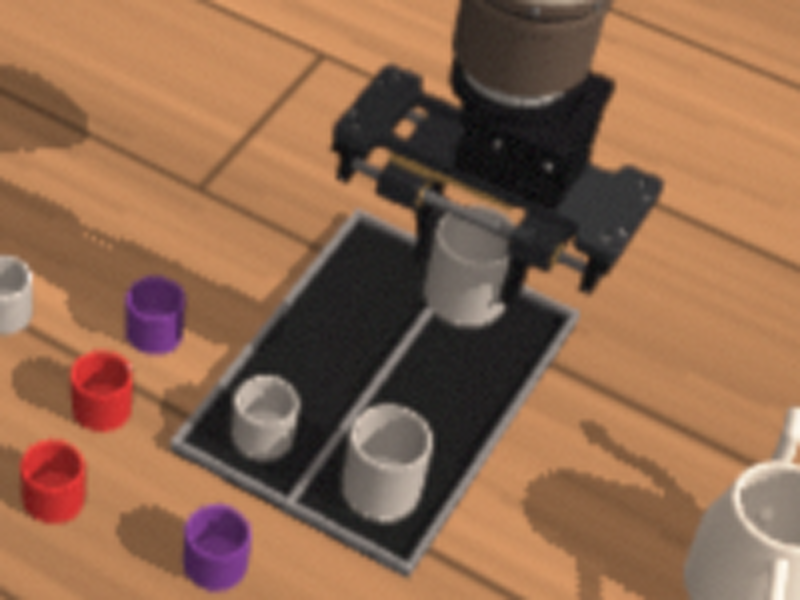

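The cup hangs upright over the middle of the large row. Lower it, then creep to contact.

>>> {"api": "move_arm", "payload": {"increments": [0, 0, 0, 0.015, 0, -0.002, 0.04, 0, 0, 0, 0.04, 0, -0.003, 0.04, 0, 0, 0, 0.07, 0, -0.003, 0.04, 0, 0, 0, 0.095, 0, -0.003, 0.04, 0, 0, 0, 0.108, 0, -0.003, 0.04, 0, 0, 0, 0.112, 0, -0.003, 0.04, 0, 0, 0, 0.112, 0, -0.003, 0.04, 0, 0, 0, 0.112, 0, -0.003, 0.04]}}

```text
time_s: 5.68
tcp_pos: [0.5278, 0.2668, 0.0466]
ee_rot: [[0.001, 0.022, -1.0], [0.001, -1.0, -0.022], [-1.0, -0.001, -0.001]]
wrist_force: [-0.1, 0.5, -1.6]
gripper_width: 0.597
```

>>> {"api": "move_arm", "payload": {"increments": [0, 0, 0, 0.001, 0, 0, 0.04, 0, 0, 0, 0.002, 0, 0, 0.04, 0, 0, 0, 0.002, 0, 0, 0.04]}}

```text
time_s: 5.93
tcp_pos: [0.5275, 0.2675, 0.0445]
ee_rot: [[0.001, 0.022, -1.0], [0.001, -1.0, -0.022], [-1.0, -0.001, -0.001]]
wrist_force: [-0.1, -0.1, -0.7]
gripper_width: 0.602
```

>>> {"api": "move_arm", "payload": {"increments": [0, 0, 0, 0.001, 0, 0, 0.04, 0, 0, 0, 0.002, 0, 0, 0.04, 0, 0, 0, 0.003, 0, 0, 0.04, 0, 0, 0, 0.003, 0, 0, 0.04]}}

```text
time_s: 6.27
tcp_pos: [0.527, 0.2672, 0.0403]
ee_rot: [[-0.0, 0.023, -1.0], [-0.0, -1.0, -0.023], [-1.0, 0.0, 0.0]]
wrist_force: [-0.4, 0.0, -1.6]
gripper_width: 0.603
```

>>> {"api": "move_arm", "payload": {"increments": [0, 0, 0, 0.001, 0, 0, 0.04, 0, 0, 0, 0.0015, 0, 0, 0.04, 0, 0, 0, 0.0015, 0, 0, 0.04]}}

```text
time_s: 6.52
tcp_pos: [0.5271, 0.2672, 0.0388]
ee_rot: [[-0.0, 0.023, -1.0], [-0.0, -1.0, -0.023], [-1.0, 0.0, 0.0]]
wrist_force: [0.9, 0.0, -0.8]
gripper_width: 0.6
```

>>> {"api": "move_arm", "payload": {"increments": [0, 0, 0, 0.001, 0, 0, 0.04, 0, 0, 0, 0.001, 0, 0, 0.04, 0, 0, 0, 0.001, 0, 0, 0.04]}}

```text
time_s: 6.77
tcp_pos: [0.5273, 0.2674, 0.0382]
ee_rot: [[0.0, 0.023, -1.0], [0.0, -1.0, -0.023], [-1.0, -0.0, -0.0]]
wrist_force: [-1.5, 0.2, 0.4]
gripper_width: 0.606
```

>>> {"api": "move_arm", "payload": {"increments": [0, 0, 0, 0.0005, 0, 0, 0.04, 0, 0, 0, 0.001, 0, 0, 0.04, 0, 0, 0, 0.001, 0, 0, 0.04]}}

```text
time_s: 7.02
tcp_pos: [0.5273, 0.2673, 0.0382]
ee_rot: [[0.001, 0.023, -1.0], [0.0, -1.0, -0.023], [-1.0, -0.0, -0.001]]
wrist_force: [-2.0, -0.3, 6.5]
gripper_width: 0.599
```

Contact has been made (about 7 N upward). Release and rise.

>>> {"api": "move_arm", "payload": {"increments": [0, 0, 0, 0, 0, 0, 0.058, 0, 0, 0, 0, 0, 0, 0.065, 0, 0, 0, 0, 0, 0, 0.072, 0, 0, 0, 0, 0, 0, 0.072, 0, 0, 0, 0, 0, 0, 0.072, 0, 0, 0, -0.02, 0, 0, 0.072, 0, 0, 0, -0.05, 0, 0, 0.072, 0, 0, 0, -0.085, 0, 0, 0.072, 0, 0, 0, -0.12, 0, 0, 0.087, 0, 0, 0, -0.12, 0, 0, 0.087]}}

```text
time_s: 7.85
tcp_pos: [0.5311, 0.2697, 0.1651]
ee_rot: [[0.013, 0.024, -1.0], [0.008, -1.0, -0.024], [-1.0, -0.008, -0.013]]
wrist_force: [0.4, 0.6, 1.1]
gripper_width: 0.905
```

Run:
```python
from h import *
go(.504,-.2425,.13); np.save("pw4.npy",P("wrist"))
cv2.imwrite("pics/w4.png",r.capture("wrist")[:,:,::-1])
```

```text
turn [ 1.39 -0.75  0.45] shift [0.0306 0.5117 0.04  ] rows 12.329273657453482
```

View pics/w4.png

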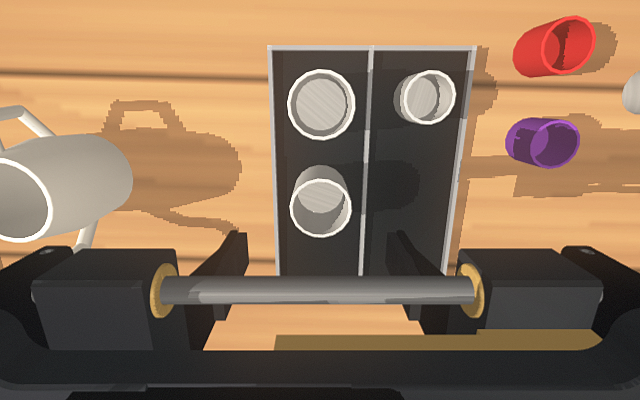

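LB stands upright mid-row, mouth at (321,208). Next is LA.

>>> {"api": "move_arm", "payload": {"increments": [0, 0, 0, 0, 0.035, 0.003, 0.087, 1.3, 0, 0, 0, 0.075, 0.006, 0.087, 1.3, 0, 0, 0, 0.115, 0.009, 0.087, 1.3, 0, 0, 0, 0.155, 0.012, 0.087, 1.3, 0, 0, 0, 0.195, 0.015, 0.087, 1.3, 0, 0, 0, 0.235, 0.018, 0.087, 1.3, 0, 0, 0, 0.275, 0.021, 0.087, 1.3, 0, 0, 0, 0.315, 0.024, 0.087, 1.3, 0, 0, 0, 0.355, 0.028, 0.087, 1.3, 0, 0, 0, 0.395, 0.031, 0.087, 1.3, 0, 0, 0, 0.435, 0.034, 0.087, 1.3, 0, 0, 0, 0.475, 0.037, 0.087]}}

```text
time_s: 8.9
tcp_pos: [0.4998, -0.2102, 0.156]
ee_rot: [[-0.002, -0.0, -1.0], [0.0, -1.0, 0.0], [-1.0, -0.0, 0.002]]
wrist_force: [1.3, 0.3, -0.2]
gripper_width: 1.0
```

>>> {"api": "move_arm", "payload": {"increments": [0, 0, 0, 0.01, 0.025, 0.003, 0.087, 0, 0, 0, 0.03, 0.036, 0.003, 0.087, 0, 0, 0, 0.03, 0.036, 0.003, 0.087, 0, 0, 0, 0.03, 0.036, 0.003, 0.087]}}

```text
time_s: 9.23
tcp_pos: [0.4963, -0.2447, 0.1251]
ee_rot: [[-0.005, -0.002, -1.0], [0.001, -1.0, 0.002], [-1.0, -0.001, 0.005]]
wrist_force: [0.3, 0.4, 0.5]
gripper_width: 0.994
```

Run:
```python
from h import *
go(.504,-.2425,.032); np.save("pw5.npy",P("wrist"))
cv2.imwrite("pics/w5.png",r.capture("wrist")[:,:,::-1])
```

```text
turn [-0.11  0.26  0.06] shift [ 0.093  -0.0022 -0.0081] rows 2.2400884438257616
```

View pics/w5.png

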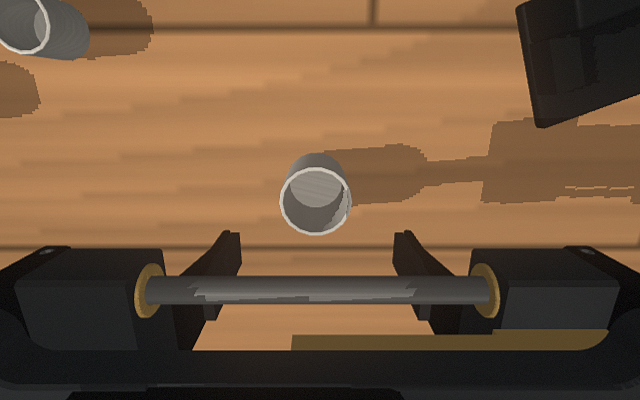

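LA's mouth is at (315,201), roughly centred.

Run:
```python
from h import *
P1,P2=np.load("pw2.npy"),np.load("pw5.npy")
print(back(P2,(315,201),.06),tri(P1,P2,(598,141),(315,201)))
print("S",back(P2,(16,23),.04))
go(.5035,-.243,.032)
```

```text
[ 0.50551467 -0.24257823] [ 0.50532135 -0.24259738  0.05974224]
S [ 0.62660339 -0.0399461 ]
turn [-0.01  0.11  0.01] shift [ 0.0943 -0.0013 -0.0062] rows 2.2671576668771105
```

>>> {"api": "move_arm", "payload": {"increments": [0, 0, 0, 0.025, -0.001, -0.005, 0.087, 0, 0, 0, 0.055, -0.001, -0.007, 0.087, 0, 0, 0, 0.08, -0.001, -0.007, 0.087, 0, 0, 0, 0.094, -0.001, -0.007, 0.087, 0, 0, 0, 0.094, -0.001, -0.007, 0.087, 0, 0, 0, 0.094, -0.001, -0.007, 0.04, 0, 0, 0, 0.094, -0.001, -0.007, 0.04, 0, 0, 0, 0.094, -0.001, -0.007, 0.04, 0, 0, 0, 0.094, -0.001, -0.007, 0.04, 0, 0, 0, 0.094, -0.001, -0.007, 0.04, 0, 0, 0, 0.094, -0.001, -0.007, 0.04, 0, 0, 0, 0.094, -0.001, -0.007, 0.04]}}

```text
time_s: 10.28
tcp_pos: [0.5052, -0.2436, 0.0337]
ee_rot: [[0.001, -0.0, -1.0], [-0.0, -1.0, 0.0], [-1.0, 0.0, -0.001]]
wrist_force: [-0.9, 1.5, 2.9]
gripper_width: 0.606
```

>>> {"api": "move_arm", "payload": {"increments": [0, 0, 0, -0.01, 0, 0, 0.04, 0, 0, 0, -0.03, 0, 0, 0.04, 0, 0, 0, -0.06, 0, 0, 0.04, 0, 0, 0, -0.09, 0, 0, 0.04, 0, 0, 0, -0.12, 0, 0, 0.04, 0, 0, 0, -0.13, 0, 0, 0.04, 0, 0, 0, -0.13, 0, 0, 0.04]}}

```text
time_s: 10.87
tcp_pos: [0.5066, -0.2439, 0.1666]
ee_rot: [[0.007, 0.0, -1.0], [-0.002, -1.0, -0.0], [-1.0, 0.002, -0.007]]
wrist_force: [1.1, 0.4, -0.7]
gripper_width: 0.607
```

```bash
python3 -c "
from h import *
go(.441,.266,.16,1.3)"
```

```text
turn [-1.3  -0.41 -0.1 ] shift [ 0.0053 -0.5099  0.0656] rows 12.330537802524509
```

>>> {"api": "move_arm", "payload": {"increments": [0, 0, 0, 0, -0.015, 0.002, 0.04, 0, 0, 0, 0, -0.045, 0.006, 0.04, -1.3, 0, 0, 0, -0.083, 0.011, 0.04, -1.3, 0, 0, 0, -0.121, 0.016, 0.04, -1.3, 0, 0, 0, -0.159, 0.02, 0.04, -1.3, 0, 0, 0, -0.197, 0.025, 0.04, -1.3, 0, 0, 0, -0.235, 0.03, 0.04, -1.3, 0, 0, 0, -0.273, 0.035, 0.04, -1.3, 0, 0, 0, -0.311, 0.04, 0.04, -1.3, 0, 0, 0, -0.349, 0.045, 0.04, -1.3, 0, 0, 0, -0.387, 0.05, 0.04, -1.3, 0, 0, 0, -0.425, 0.055, 0.04]}}

```text
time_s: 11.87
tcp_pos: [0.4481, 0.1826, 0.1612]
ee_rot: [[-0.003, 0.022, -1.0], [-0.002, -1.0, -0.022], [-1.0, 0.002, 0.003]]
wrist_force: [1.4, -0.0, -0.2]
gripper_width: 0.607
```

>>> {"api": "move_arm", "payload": {"increments": [0, 0, 0, 0, -0.035, 0.004, 0.04, 0, 0, 0, 0, -0.062, 0.008, 0.04, 0, 0, 0, 0, -0.08, 0.01, 0.04, 0, 0, 0, 0, -0.085, 0.011, 0.04, 0, 0, 0, 0, -0.085, 0.011, 0.04]}}

```text
time_s: 12.28
tcp_pos: [0.4359, 0.2666, 0.1612]
ee_rot: [[-0.003, 0.024, -1.0], [-0.002, -1.0, -0.024], [-1.0, 0.002, 0.003]]
wrist_force: [0.8, -0.2, -1.8]
gripper_width: 0.608
```

Run:
```python
from h import *
go(.441,.266,.0457,1.3); np.save("pw6.npy",P("wrist"))
cv2.imwrite("pics/w6.png",r.capture("wrist")[:,:,::-1])
cv2.imwrite("pics/sc6.png",cv2.resize(r.capture("scene")[120:270,300:500,::-1],None,fx=4,fy=4,interpolation=cv2.INTER_CUBIC))
go(.441,.266,.0457,1.3)
```

```text
turn [ 0.08  0.16 -0.14] shift [ 0.1155  0.0004 -0.0054] rows 2.7727882985836305
turn [-0.03  0.14 -0.12] shift [ 0.1161 -0.0011 -0.005 ] rows 2.7866698536510226
```

View pics/w6.png

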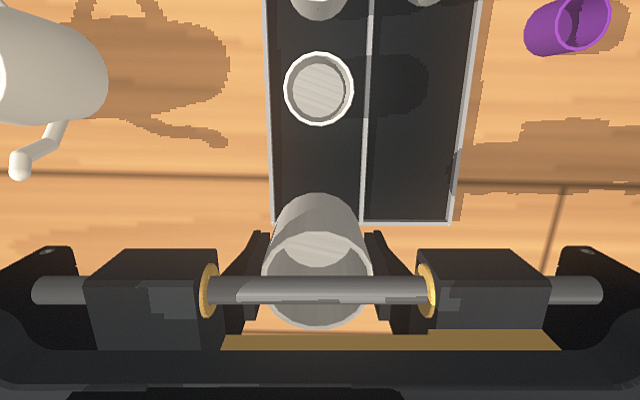

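View pics/sc6.png

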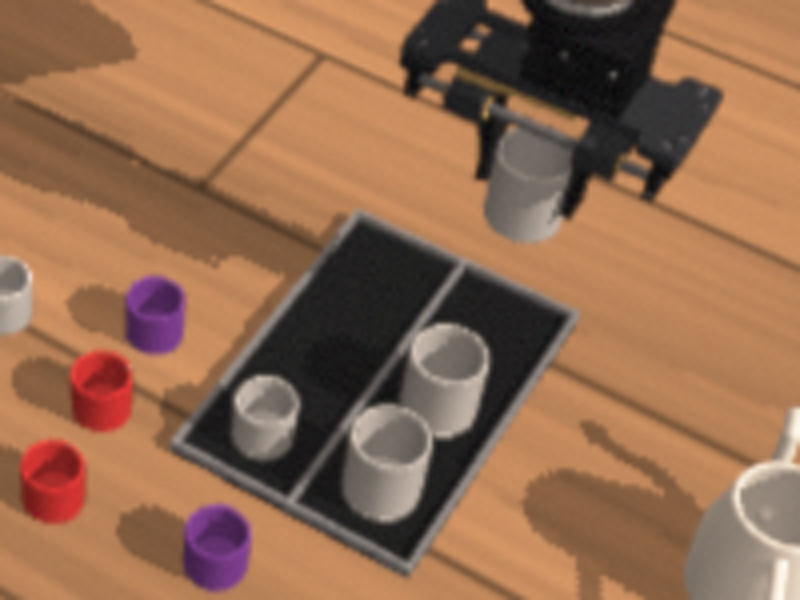

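Run:
```python
from h import *
P2=np.load("pw6.npy")
for uv,z in [((274,222),.012),((452,222),.012),((363,221),.012),((318,88),.065)]: print(back(P2,uv,z).round(4))
```

```text
[0.3929 0.3103]
[0.3972 0.1256]
[0.3962 0.2181]
[0.5244 0.2684]
```

>>> {"api": "move_arm", "payload": {"increments": [0, 0, 0, 0.015, 0, -0.003, 0.04, 0, 0, 0, 0.04, 0, -0.004, 0.04, 0, 0, 0, 0.07, 0, -0.004, 0.04, 0, 0, 0, 0.097, 0, -0.004, 0.04, 0, 0, 0, 0.112, 0, -0.004, 0.04, 0, 0, 0, 0.115, 0, -0.004, 0.04, 0, 0, 0, 0.116, 0, -0.004, 0.04, 0, 0, 0, 0.117, 0, -0.004, 0.04, 0, 0, 0, 0.117, 0, -0.004, 0.04]}}

```text
time_s: 13.13
tcp_pos: [0.4418, 0.2666, 0.0472]
ee_rot: [[0.002, 0.022, -1.0], [0.002, -1.0, -0.022], [-1.0, -0.002, -0.002]]
wrist_force: [0.1, 0.3, -1.2]
gripper_width: 0.609
```

>>> {"api": "move_arm", "payload": {"increments": [0, 0, 0, 0.001, 0, 0, 0.04, 0, 0, 0, 0.002, 0, 0, 0.04, 0, 0, 0, 0.003, 0, 0, 0.04, 0, 0, 0, 0.003, 0, 0, 0.04]}}

```text
time_s: 13.47
tcp_pos: [0.441, 0.2665, 0.0433]
ee_rot: [[0.0, 0.023, -1.0], [0.0, -1.0, -0.023], [-1.0, -0.0, -0.0]]
wrist_force: [0.3, -0.0, -0.8]
gripper_width: 0.607
```

>>> {"api": "move_arm", "payload": {"increments": [0, 0, 0, 0.001, 0, 0, 0.04, 0, 0, 0, 0.002, 0, 0, 0.04, 0, 0, 0, 0.003, 0, 0, 0.04, 0, 0, 0, 0.003, 0, 0, 0.04]}}

```text
time_s: 13.8
tcp_pos: [0.4409, 0.2663, 0.0398]
ee_rot: [[-0.0, 0.023, -1.0], [-0.0, -1.0, -0.023], [-1.0, 0.0, 0.0]]
wrist_force: [-0.5, 0.2, -1.5]
gripper_width: 0.611
```

>>> {"api": "move_arm", "payload": {"increments": [0, 0, 0, 0.0005, 0, 0, 0.04, 0, 0, 0, 0.001, 0, 0, 0.04, 0, 0, 0, 0.001, 0, 0, 0.04]}}

```text
time_s: 14.05
tcp_pos: [0.441, 0.2663, 0.0389]
ee_rot: [[-0.0, 0.023, -1.0], [-0.0, -1.0, -0.023], [-1.0, 0.0, 0.0]]
wrist_force: [-0.1, 0.4, -0.5]
gripper_width: 0.605
```

>>> {"api": "move_arm", "payload": {"increments": [0, 0, 0, 0.0005, 0, 0, 0.04, 0, 0, 0, 0.001, 0, 0, 0.04, 0, 0, 0, 0.001, 0, 0, 0.04]}}

```text
time_s: 14.3
tcp_pos: [0.441, 0.2664, 0.0387]
ee_rot: [[0.0, 0.023, -1.0], [0.0, -1.0, -0.023], [-1.0, -0.0, -0.0]]
wrist_force: [-1.1, -0.3, 4.7]
gripper_width: 0.61
```

Contact again. Release and rise.

>>> {"api": "move_arm", "payload": {"increments": [0, 0, 0, 0, 0, 0, 0.058, 0, 0, 0, 0, 0, 0, 0.065, 0, 0, 0, 0, 0, 0, 0.072, 0, 0, 0, 0, 0, 0, 0.072, 0, 0, 0, 0, 0, 0, 0.072, 0, 0, 0, -0.02, 0, 0, 0.072, 0, 0, 0, -0.05, 0, 0, 0.072, 0, 0, 0, -0.085, 0, 0, 0.072, 0, 0, 0, -0.12, 0, 0, 0.087, 0, 0, 0, -0.12, 0, 0, 0.087]}}

```text
time_s: 15.13
tcp_pos: [0.4446, 0.2693, 0.1653]
ee_rot: [[0.012, 0.024, -1.0], [0.009, -1.0, -0.024], [-1.0, -0.009, -0.012]]
wrist_force: [0.6, 1.3, 0.2]
gripper_width: 0.909
```

Run:
```python
from h import *
go(.6265,-.0405,.13)
cv2.imwrite("pics/w7.png",r.capture("wrist")[:,:,::-1])
```

```text
turn [ 1.4  -0.67  0.53] shift [ 0.0345  0.3145 -0.1739] rows 8.657507282406753
```

View pics/w7.png

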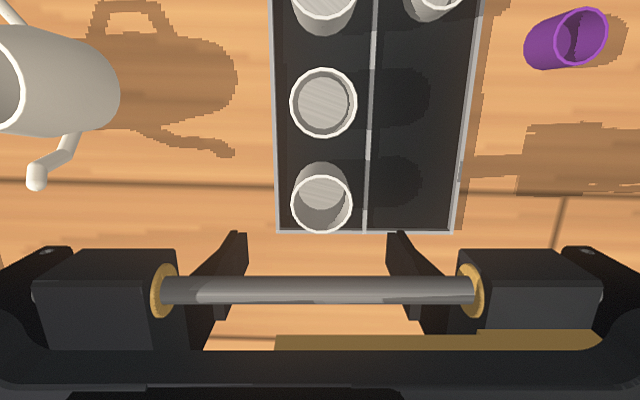

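LA stands at the near end, mouth at (321,204). Now the small cup.

>>> {"api": "move_arm", "payload": {"increments": [1.3, 0, 0, 0, 0.03, -0.017, 0.087, 1.3, 0, 0, 0, 0.065, -0.036, 0.087, 1.3, 0, 0, 0, 0.1, -0.055, 0.087, 1.3, 0, 0, 0, 0.135, -0.075, 0.087, 1.3, 0, 0, 0, 0.17, -0.094, 0.087, 1.3, 0, 0, 0, 0.205, -0.113, 0.087, 1.3, 0, 0, 0.005, 0.24, -0.133, 0.087, 1.3, 0, 0, 0.015, 0.275, -0.152, 0.087, 1.3, 0, 0, 0.025, 0.3, -0.168, 0.087, 1.3, 0, 0, 0.032, 0.312, -0.173, 0.087, 1.3, 0, 0, 0.032, 0.312, -0.173, 0.087, 1.3, 0, 0, 0.032, 0.312, -0.173, 0.087]}}

```text
time_s: 16.18
tcp_pos: [0.62, -0.0421, 0.1243]
ee_rot: [[-0.003, -0.002, -1.0], [-0.0, -1.0, 0.002], [-1.0, 0.0, 0.003]]
wrist_force: [-0.1, 0.6, -0.2]
gripper_width: 1.001
```

Run:
```python
from h import *
s=r.sense(); np.save("pw8.npy",P("wrist")); print(s["tcp_pos"])
cv2.imwrite("pics/w8.png",r.capture("wrist")[:,:,::-1])
```

```text
[ 0.62000457 -0.04212139  0.12427667]
```

View pics/w8.png

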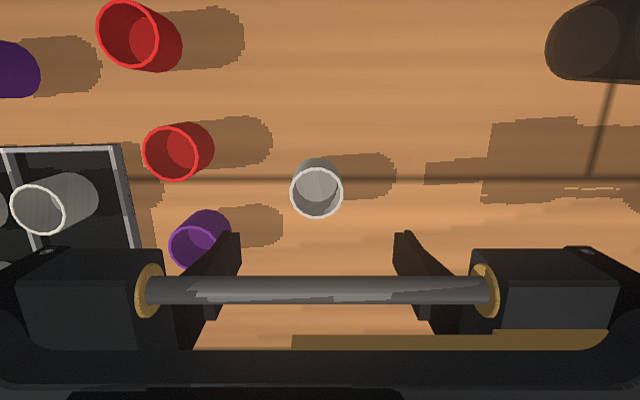

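The small grey cup is centred: mouth at (316,193). The purple look-alike at (194,245) is clear of the left finger's descent.

Run:
```python
from h import *
P1,P2=np.load("pw1.npy"),np.load("pw8.npy")
X=tri(P1,P2,(580,46),(316,193));b=back(P2,(316,193),.04); print(X,b,"purple",back(P2,(194,247),.04),"red",back(P2,(170,154),.04))
go(b[0],b[1],.020)
```

```text
[ 0.62927797 -0.04072577  0.0393233 ] [ 0.62945367 -0.04074499] purple [0.58237957 0.061385  ] red [0.66072922 0.0703523 ]
turn [-0.   0.1 -0. ] shift [ 0.1052 -0.0005 -0.0094] rows 2.533253479727415
```

>>> {"api": "move_arm", "payload": {"increments": [0, 0, 0, 0.02, 0, -0.007, 0.087, 0, 0, 0, 0.05, 0, -0.009, 0.087, 0, 0, 0, 0.08, 0, -0.009, 0.087, 0, 0, 0, 0.1, 0, -0.009, 0.087, 0, 0, 0, 0.105, 0, -0.009, 0.087, 0, 0, 0, 0.105, 0, -0.009, 0.03, 0, 0, 0, 0.105, 0, -0.009, 0.03, 0, 0, 0, 0.105, 0, -0.009, 0.03, 0, 0, 0, 0.105, 0, -0.009, 0.03, 0, 0, 0, 0.105, 0, -0.009, 0.03, 0, 0, 0, 0.105, 0, -0.009, 0.03, 0, 0, 0, 0.105, 0, -0.009, 0.03]}}

```text
time_s: 17.23
tcp_pos: [0.6303, -0.0417, 0.0217]
ee_rot: [[0.001, -0.0, -1.0], [0.0, -1.0, 0.0], [-1.0, -0.0, -0.001]]
wrist_force: [0.1, 0.3, -0.0]
gripper_width: 0.556
```

>>> {"api": "move_arm", "payload": {"increments": [0, 0, 0, 0, 0, 0, 0.03, 0, 0, 0, 0, 0, 0, 0.03, 0, 0, 0, -0.01, 0, 0, 0.03, 0, 0, 0, -0.03, 0, 0, 0.03, 0, 0, 0, -0.06, 0, 0, 0.03, 0, 0, 0, -0.09, 0, 0, 0.03, 0, 0, 0, -0.12, 0, 0, 0.03, 0, 0, 0, -0.13, 0, 0, 0.03, 0, 0, 0, -0.13, 0, 0, 0.03]}}

```text
time_s: 17.98
tcp_pos: [0.632, -0.0415, 0.1552]
ee_rot: [[0.008, 0.0, -1.0], [0.001, -1.0, -0.0], [-1.0, -0.001, -0.008]]
wrist_force: [0.5, -0.2, -0.6]
gripper_width: 0.502
```

```bash
python3 -c "
from h import *
go(.528,.176,.15,1.3)"
```

```text
turn [-1.29 -0.45  0.05] shift [ 0.0046 -0.2175  0.104 ] rows 5.782863308550191
```

>>> {"api": "move_arm", "payload": {"increments": [0, 0, 0, 0, -0.015, 0.007, 0.03, 0, 0, 0, 0, -0.04, 0.019, 0.03, -1.3, 0, 0, 0, -0.07, 0.033, 0.03, -1.3, 0, 0, 0, -0.1, 0.048, 0.03, -1.3, 0, 0, 0, -0.13, 0.062, 0.03, -1.3, 0, 0, 0, -0.16, 0.076, 0.03, -1.3, 0, 0, 0, -0.19, 0.091, 0.03, -1.3, 0, 0, 0, -0.208, 0.099, 0.03, -1.3, 0, 0, 0, -0.217, 0.103, 0.03, -1.3, 0, 0, 0, -0.217, 0.103, 0.03, -1.3, 0, 0, 0, -0.217, 0.103, 0.03]}}

```text
time_s: 18.9
tcp_pos: [0.5265, 0.175, 0.15]
ee_rot: [[-0.002, 0.023, -1.0], [-0.001, -1.0, -0.023], [-1.0, 0.001, 0.002]]
wrist_force: [0.6, -0.2, -0.3]
gripper_width: 0.499
```

Run:
```python
from h import *
s=r.sense(); print(s["tcp_pos"])
cv2.imwrite("pics/w9.png",r.capture("wrist")[:,:,::-1])
go(.528,.176,.0335,1.3)
```

```text
[0.52653705 0.17503282 0.14997945]
turn [-0.04  0.09 -0.05] shift [ 0.1167 -0.0015 -0.0013] rows 2.7986919003088926
```

View pics/w9.png

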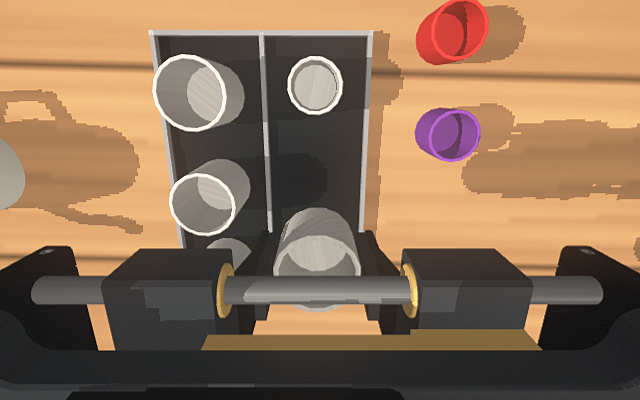

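Held upright over the middle of the small row, in line with the small cup already there.

>>> {"api": "move_arm", "payload": {"increments": [0, 0, 0, 0.015, -0.001, -0.001, 0.03, 0, 0, 0, 0.04, -0.001, -0.001, 0.03, 0, 0, 0, 0.07, -0.001, -0.001, 0.03, 0, 0, 0, 0.097, -0.001, -0.001, 0.03, 0, 0, 0, 0.112, -0.001, -0.001, 0.03, 0, 0, 0, 0.115, -0.001, -0.001, 0.03, 0, 0, 0, 0.117, -0.001, -0.001, 0.03, 0, 0, 0, 0.117, -0.001, -0.001, 0.03, 0, 0, 0, 0.117, -0.001, -0.001, 0.03]}}

```text
time_s: 19.7
tcp_pos: [0.5291, 0.1764, 0.0352]
ee_rot: [[0.002, 0.022, -1.0], [0.001, -1.0, -0.022], [-1.0, -0.001, -0.002]]
wrist_force: [0.3, -0.1, -0.9]
gripper_width: 0.503
```

>>> {"api": "move_arm", "payload": {"increments": [0, 0, 0, 0.001, 0, 0, 0.03, 0, 0, 0, 0.002, 0, 0, 0.03, 0, 0, 0, 0.003, 0, 0, 0.03, 0, 0, 0, 0.003, 0, 0, 0.03]}}

```text
time_s: 20.03
tcp_pos: [0.528, 0.1765, 0.0313]
ee_rot: [[0.0, 0.023, -1.0], [0.0, -1.0, -0.023], [-1.0, -0.0, -0.0]]
wrist_force: [-0.1, -0.4, -0.8]
gripper_width: 0.502
```

>>> {"api": "move_arm", "payload": {"increments": [0, 0, 0, 0.001, 0, 0, 0.03, 0, 0, 0, 0.002, 0, 0, 0.03, 0, 0, 0, 0.003, 0, 0, 0.03, 0, 0, 0, 0.003, 0, 0, 0.03]}}

```text
time_s: 20.37
tcp_pos: [0.5279, 0.1763, 0.0278]
ee_rot: [[-0.0, 0.023, -1.0], [-0.0, -1.0, -0.023], [-1.0, 0.0, 0.0]]
wrist_force: [0.3, 0.0, -0.1]
gripper_width: 0.501
```

>>> {"api": "move_arm", "payload": {"increments": [0, 0, 0, 0.0005, 0, 0, 0.03, 0, 0, 0, 0.001, 0, 0, 0.03, 0, 0, 0, 0.001, 0, 0, 0.03]}}

```text
time_s: 20.62
tcp_pos: [0.528, 0.1764, 0.0269]
ee_rot: [[-0.0, 0.023, -1.0], [-0.0, -1.0, -0.023], [-1.0, 0.0, 0.0]]
wrist_force: [0.2, 0.0, -0.5]
gripper_width: 0.501
```

>>> {"api": "move_arm", "payload": {"increments": [0, 0, 0, 0.0005, 0, 0, 0.03, 0, 0, 0, 0.001, 0, 0, 0.03, 0, 0, 0, 0.001, 0, 0, 0.03]}}

```text
time_s: 20.87
tcp_pos: [0.5281, 0.1764, 0.0265]
ee_rot: [[0.0, 0.023, -1.0], [0.0, -1.0, -0.023], [-1.0, -0.0, -0.0]]
wrist_force: [-1.3, -1.2, 2.9]
gripper_width: 0.504
```

>>> {"api": "move_arm", "payload": {"increments": [0, 0, 0, 0, 0, 0, 0.048, 0, 0, 0, 0, 0, 0, 0.055, 0, 0, 0, 0, 0, 0, 0.06, 0, 0, 0, 0, 0, 0, 0.06, 0, 0, 0, 0, 0, 0, 0.06, 0, 0, 0, -0.02, 0, 0, 0.06, 0, 0, 0, -0.05, 0, 0, 0.06, 0, 0, 0, -0.085, 0, 0, 0.06, 0, 0, 0, -0.12, 0, 0, 0.06, 0, 0, 0, -0.16, 0, 0, 0.087, 0, 0, 0, -0.2, 0, 0, 0.087, 0, 0, 0, -0.2, 0, 0, 0.087]}}

```text
time_s: 21.87
tcp_pos: [0.5324, 0.1781, 0.2355]
ee_rot: [[0.016, 0.024, -1.0], [0.007, -1.0, -0.024], [-1.0, -0.007, -0.017]]
wrist_force: [0.1, 0.2, 1.1]
gripper_width: 0.834
```

Run:
```python
from h import *
s=r.sense(); print(s["time_s"],s["tcp_pos"]); np.save("pw10.npy",P("wrist"))
cv2.imwrite("pics/w10.png",r.capture("wrist")[:,:,::-1])
b=r.capture("side")[:,:,::-1]
cv2.imwrite("pics/si10.png",cv2.resize(b[150:290,240:380],None,fx=4.2,fy=4.2,interpolation=cv2.INTER_CUBIC))
cv2.imwrite("pics/sc10.png",r.capture("scene")[:,:,::-1])
```

```text
21.8667 [0.53239264 0.17814138 0.2355256 ]
```

View pics/w10.png

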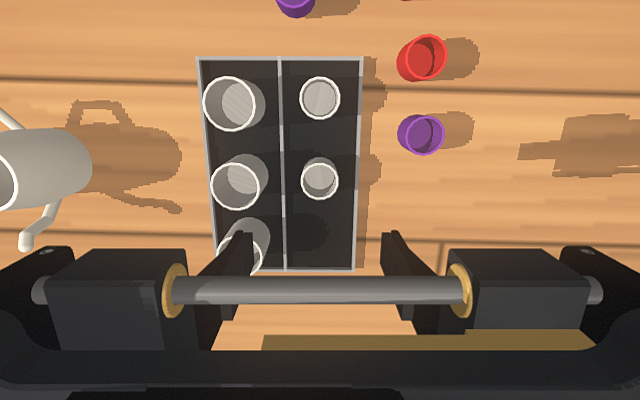

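View pics/si10.png

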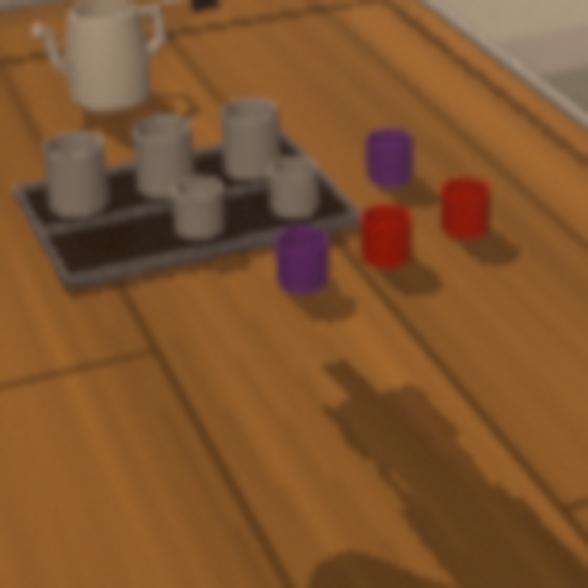

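View pics/sc10.png

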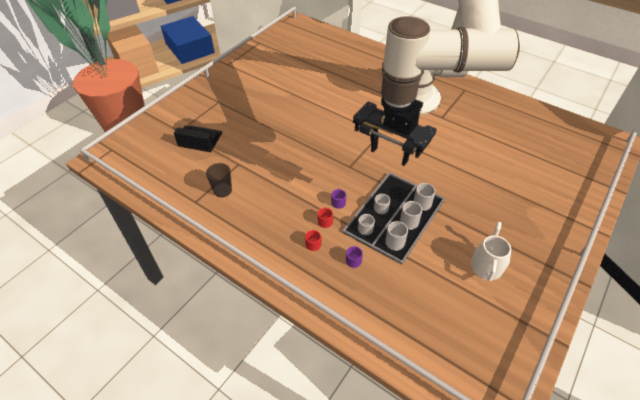

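All three cups stand upright in their rows. In the side crop the row cups, coloured cups and pourer are where they were at the start, and the scene view shows the glass cup and stand unmoved.

>>> {"api": "move_arm", "payload": {"increments": [0, 0, 0, 0, 0, 0, 0.087, 0, 0, 0, 0, 0, 0, 0.087, 0, 0, 0, 0, 0, 0, 0.087, 0, 0, 0, 0, 0, 0, 0.087]}}

```text
time_s: 22.35
tcp_pos: [0.5278, 0.1762, 0.2249]
ee_rot: [[-0.002, 0.023, -1.0], [-0.001, -1.0, -0.023], [-1.0, 0.001, 0.002]]
wrist_force: [0.3, 0.4, -0.4]
gripper_width: 0.996
```

Run:
```python
from h import *
P2=np.load("pw10.npy")
print(back(P2,(319,181),.045),back(P2,(235,186),.065))
print(r.sense()["joint_velocities"].round(1)); print(r.finish_job())
```

```text
[0.52716418 0.17755217] [0.52423831 0.26757478]
[-0.1 -0.2  0.4 -0.1 -0.1  0.1]
the job is handed in; nothing more can be done
None
```

All three loose steel cups are in the tray, and I handed the job in at about 22 s of the 67 s allowed. The two large cups went into the +y row, in the middle and near-end places. The small cup went into the middle of the −y row. I lowered each one until the wrist force showed light contact (3–7 N) before releasing it.

The last wrist, side and scene pictures show every cup upright inside its row. The middle large cup and the small cup measure within about 2 mm of where I aimed. The row cups, coloured look-alikes, pourer, glass cup and stand look unmoved. No check failed. The only disagreement was up to about 4 mm between the side and scene triangulation and the wrist-camera positions, and I used the wrist values for the final approach to each cup.

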